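Seat a brass link blank in the drill jig

TASK

With a fingertip, push the plain brass blank flat against the long fence of the drill jig first, then slide it along, keeping it flat against the fence, into the corner pocket until it is fully home against the end stop. Only push it, never pick it up, and leave the drilled link, the chuck key and the tape measure where they are.

Things in the scene. Friction and masses are not known exactly. Their poses are not given: they have to be found in the camera images.
- jig: Drill jig bolted to the bench, turned up to 25 degrees either way. Origin on the bench surface; x across the jig, away from the robot, towards the fence; y along the fence towards the end stop; z up. Its dark steel base plate spans x -100 to 70 mm, y -150 to 145 mm and is 16 mm thick: its top, where the blank lies, is at z = 16 mm. All jig points below have these axes.
- jig_fence (a point): Middle of the working face of the fence, at plate level (jig x = 40, y = -15, z = 16 mm). The fence is a steel bar 14 mm tall along the far side of the plate, its face looking to jig -x, running from y = -150 mm to the end stop.
- jig_stop (a point): Inner corner where the fence meets the end stop, at plate level (jig x = 40, y = 115, z = 16 mm). The end stop is a steel block 14 mm tall across the plate, its face looking to jig -y.
- jig_mouth (a point): Middle of the mouth of the corner pocket, at plate level (jig x = 23.5, y = 71, z = 16 mm). Fence, end stop and a 10 mm tall front guide strip make the pocket, 33 mm wide and 44 mm deep, open to jig -y. The strip's inner face is at jig x = 7 mm from y = 81 mm to the stop; its pointed end at y = 71 mm gives a 45 degree lead-in.
- jig_bush (a point): Centre of the top of the drill bush, 29 mm above the plate (jig x = 25, y = 100, z = 45 mm). The bush sits in a steel arm 20 mm wide that bridges the pocket from the fence (jig x = 2 to 62 mm), its underside 14 mm above the plate; the blank passes beneath it.
- jig_home (a point): Where the centre of the blank's underside lies when it is fully home (jig x = 25, y = 80, z = 16 mm), its long side on the fence and its end on the stop. The last 26 mm of the blank then stand out of the pocket towards jig -y.
- blank: Plain brass flat bar without a hole, 30 mm (its x) by 70 mm (its y) by 10 mm tall, about 0.18 kg, lying loose on the jig's base plate, askew up to about 30 degrees to the fence and off it, on the open stretch before the pocket (its +y end towards the stop). It slides freely on the plate. Origin at the centre of its underside, z up.
- drilled_link: Finished brass link lying on the bench beside the jig, same size as the blank (30 x 70 x 10 mm) but with an 8 mm hole near one end. Origin at the centre of its underside. To be left alone.
- chuck_key: Steel T-shaped drill chuck key lying on the bench beside the jig, 71 mm long with a 70 mm cross bar, 16 mm tall. Origin at bench level under the middle of its shaft. To be left alone.
- tape_measure: Red tape measure lying flat on the bench beside the jig, 60 x 66 mm (78 mm with its hook) and 35 mm tall. Origin at the centre of its underside. To be left alone.
Mind the look-alikes: they are no part of the job. Leave any pink or white look-alike of the blank alone.

How it is judged:
By the outcome, as a careful person would: the job done as asked, in the order asked, and still so for the second after the job is handed in, with the robot touching nothing.
It also fails if it takes over 48 s, if anything falls off the work surface, if the arm or the gripper's body presses on something with over 40 N, if the wrist force passes 120 N, or if a joint passes its speed limit or range.

ROBOT

A 6-joint arm with a two-finger parallel gripper is mounted at the origin on the work surface. World frame = base frame: x ahead of the robot, y to its left, z up, the work surface at z = 0. Lengths are in m, angles in rad, forces in N, time in s.
With the tool pointing down it reaches from about 0.25 to 0.775 m from the base axis. Payload 4 kg.
Tool frame: the origin (TCP) lies at the very end of the fingers, on their centre line; the grasp point (between the pads) lies 19 mm behind it; z points along the fingers, y is the line along which they close (so a half turn about z gives the same grasp; the last joint's range is limited). The gripper opens to 94 mm and grips with 3 to 60 N. Pads are 16 mm wide; open, the fingers measure 119 mm over their backs; the gripper's body (75 mm by 177 mm) begins 78 mm behind the grasp point.
Start: joints at [1.102, 0.087, 1.371, -0, 1.684, -0.103], TCP at [0.197, 0.514, 0.206] pointing down, gripper open.
Joint ranges: [-3.1, 3.1], [-0.76, 2.03], [0.27, 2.55], [-1.08, 4.22], [0.17, 2.65], [-2.57, 2.57]. Speed limits (rad/s): [2.79, 2.79, 3.14, 3.14, 3.14, 3.14].

INTERFACE

Orientations are given as [roll, pitch, yaw] about the fixed x, y, z axes, in that order (R = Rz(yaw) Ry(pitch) Rx(roll)).
In Python, from bench import robot, snapshot, finder gives the robot as it stands.
- The arm moves only by the tool drive_tool, never from a script. Its argument "deltas" is text: rows parted by semicolons, each of 7 numbers parted by spaces: the shift along the tool's x, y, z each as a share of 100 mm, from -1 to 1, then the turn, a rotation vector about the tool's x, y, z each as a share of 90 degrees, from -1 to 1, then the finger opening in mm, from 0 to 94. In form: tx ty tz rx ry rz gripper; .... A call has 1 to 5 rows; each row is the pose to reach, as a shift and turn from the pose commanded when the call began, along the tool's axes at that moment; what a row does not reach only later rows make up. A row lasts 1/10 s, in which the tool goes at most 50 mm and 8.59 degrees, less where a joint would pass 70% of its speed; a pose out of reach is approached as far as the arm can. A call with a number of a shift or a turn outside -1 to 1 is refused whole. A call with a gripper value outside its range is refused whole. The fingers move at their own pace and stop on an object; the grip force is fixed at half the most. Time passes only in rows, so rows that repeat a pose let the fingers close. It gives the time, the measured TCP pose, the force, the opening and the grip force at its end, in the units of the state.
- robot.get_obs(): the state, without advancing time (a new reading comes with each control period).
- snapshot(name): name is "side" or "top"; returns a dict with "img" (384x512x3 uint8, red, green, blue), "fx", "fy", "cx", "cy" (pixels), "D" ([k1, k2, p1, p2, k3] as OpenCV has them; the pictures are not rectified), "T" (4x4, takes a point from camera to world coordinates). Camera axes: x right, y up, looking along -z (the intrinsics and any distortion apply to the point x, -y, -z); pixel columns grow to the right and rows downward; lengths in m; the calibration is good to about 2 mm. A picture is of the moment at which its call begins. There is no depth.
- robot.close_job(): hands the job in; it is judged then, once.
Trained networks look in the newest picture that a camera, given by its name, has taken for a name from the list of things; names that differ only in an ending like _2 or _b are one class to them, and where a whole thing is asked for, a point or a joint stands for the part that bears it (a point fixed in the world has none). Each returns a list of dicts, best first, with "confidence" (0 to 1); they miss things now and then, are a little off and sometimes report something else, mostly with a low value. They report only what shows in the picture. A call takes as long as a camera call. They do not tell look-alikes from the thing itself.
- finder.look_for(camera, thing): "xy" ([column, row] in pixels, amid what is visible of it).
- finder.masks_of(camera, thing): "region" (384x512 bool, what is visible of it) and "xy" ([column, row] in pixels, amid what is visible of it).
- finder.landmark_of(camera, thing): "xy" ([column, row] in pixels: a listed point, or the origin of a listed thing).
The state is a dict: "time": time; "joint_positions": joint angles; "qvel": joint speeds; "joint_torque": joint torques, N m; "tool_pos": TCP position; "ee_rot": TCP orientation; "wrist_force": force on the tool from outside, world axes, zero at the start; "wrist_torque": the same for the moment, N m; "width": finger opening in m; "finger_force": force on a finger pad.
Only numpy, scipy, OpenCV 4.12 (cv2) and the standard library are available. Lean on these libraries where they do the work, as an engineer would, in place of code of your own. Each camera call takes 0.05 s, during which the arm holds its last target. There are 200 camera calls.

## Working session

There is one attempt and no reset: what is moved stays moved. The work goes in short steps, Python scripts to look and compute and a tool call to move; the robot and the scene stay as the last step left them, time stands still between calls to the robot, and variables do not carry over. Pictures are saved under pics/ and viewed, at most 10 in all, crops included, and the job is handed in when it is done.

Besides the shell and the picture viewer there is one more tool, called after "Request:" as a command line: name --argument value ..., lists and objects as JSON in quotes. drive_tool: Moves the arm, as the interface text tells. Shift numbers are shares of 100 mm and turn numbers shares of 90 degrees, none past 1 either way. Its arguments: {"type":"object","properties":{"deltas":{"type":"string"}},"required":["deltas"]}

```bash
mkdir -p pics; ls
cat > h.py <<'E'
import numpy as np, cv2
from bench import robot, snapshot, finder
def ray(s,px):
    K=np.array([[s['fx'],0,s['cx']],[0,s['fy'],s['cy']],[0,0,1.]])
    p=cv2.undistortPoints(np.array([[px]],float),K,np.array(s['D'],float))[0,0]
    d=s['T'][:3,:3]@np.array([p[0],-p[1],-1]); return s['T'][:3,3],d
def at_z(s,px,z):
    o,d=ray(s,px); return o+d*(z-o[2])/d[2]
def proj(s,P):
    P=np.atleast_2d(P); T=np.array(s['T']); c=(P-T[:3,3])@T[:3,:3]; c=c*[1,-1,-1]
    K=np.array([[s['fx'],0,s['cx']],[0,s['fy'],s['cy']],[0,0,1.]])
    return cv2.projectPoints(c,np.zeros(3),np.zeros(3),K,np.array(s['D'],float))[0][:,0]
def save(img,n): cv2.imwrite('pics/'+n+'.png',img[:,:,::-1])
E
cat > a.py <<'E'
from h import *
out=[]
for c in('top','side'):
    s=snapshot(c); out.append(s['img']); print(c,s['T'][:3,3].round(3),s['fx'])
    for t,z in(('jig_fence',.016),('jig_stop',.016),('jig_mouth',.016),('jig_bush',.045),('jig_home',.016),('jig',0),('blank',.016),('drilled_link',0),('chuck_key',0),('tape_measure',0)):
        for r in finder.landmark_of(c,t)[:3]: print(t,np.round(r['confidence'],2),np.round(r['xy'],1),at_z(s,r['xy'],z).round(4))
    save(cv2.resize(s['img'],(800,600)),c)
print(robot.get_obs())
E
python3 a.py
```

```text
pics
top [0.471 0.037 0.828] 372.6443287959008
jig_fence 0.7 [244.2 167.1] [0.6146 0.039  0.016 ]
jig_stop 0.68 [188.  150.2] [0.6519 0.1624 0.016 ]
jig_stop 0.56 [336.6 203.3] [ 0.5343 -0.1642  0.016 ]
jig_mouth 0.58 [205.9 160.1] [0.63   0.1231 0.016 ]
jig_bush 0.67 [192. 156.] [0.6331 0.1494 0.045 ]
jig_home 0.92 [202.1 162.3] [0.6251 0.1313 0.016 ]
jig 0.97 [233.3 180.7] [0.5866 0.0634 0.    ]
blank 0.95 [239.1 195.8] [0.5511 0.0502 0.016 ]
blank 0.85 [237.6 281. ] [0.3675 0.0535 0.016 ]
blank 0.85 [184.8 285.6] [0.3588 0.166  0.016 ]
drilled_link 0.78 [131.2 145.6] [0.6655 0.291  0.    ]
chuck_key 0.61 [266.9 127.9] [ 0.7074 -0.0126  0.    ]
tape_measure 0.8 [337.4 203.7] [ 0.5347 -0.17    0.    ]
side [0.389 0.842 0.845] 472.92888470981757
jig_fence 0.6 [232.  211.3] [0.6178 0.0375 0.016 ]
jig_stop 0.78 [200.8 247.8] [0.6609 0.1669 0.016 ]
jig_stop 0.28 [233.  210.1] [0.6164 0.033  0.016 ]
jig_mouth 0.74 [217.8 233.8] [0.6334 0.1174 0.016 ]
jig_bush 0.73 [211.2 233.7] [0.6398 0.1452 0.045 ]
jig_bush 0.43 [242.6 226.8] [0.5739 0.1107 0.045 ]
jig_home 0.56 [218.2 237.7] [0.6294 0
[... 472 characters left out ...]
15  0.    ]
{'time': 1.1, 'joint_positions': array([ 1.10190733e+00,  8.72140796e-02,  1.37070744e+00, -2.31776258e-07,
        1.68358653e+00, -1.03098980e-01]), 'qvel': array([-0.00133093,  0.00034201, -0.00105758, -0.00154975,  0.00222903,
       -0.0007553 ]), 'joint_torque': array([ 1.26930030e-03, -3.40040302e+01, -3.02606034e+01,  7.18335947e-02,
        2.37368740e-02,  4.36581399e-05]), 'tool_pos': array([0.19674132, 0.51363013, 0.20549439]), 'ee_rot': array([3.14150853e+00, 8.93563539e-06, 2.77580261e+00]), 'wrist_force': array([-0.85813248,  0.97606403,  0.83053702]), 'wrist_torque': array([ 0.00240142, -0.00304854, -0.02722088]), 'finger_force': 0.0, 'width': 0.09364195102167742}
```

View top.

View pics/top.png

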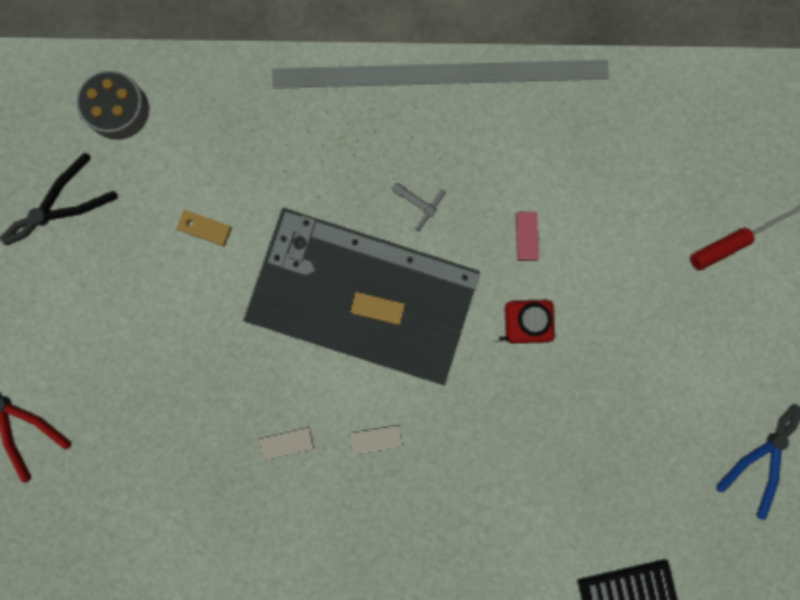

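```bash
cat > b.py <<'E'
from h import *
from scipy.optimize import least_squares
s=snapshot('top')
save(cv2.resize(s['img'][125:305,110:350],None,fx=3.3,fy=3.3,interpolation=cv2.INTER_CUBIC),'crop1')
M={'fence':(40,-15,.6162,.0383),'stop':(40,115,.6564,.1647),'mouth':(23.5,71,.6317,.1203),'bush':(25,100,.6365,.1473),'home':(25,80,.627,.130),'jig':(0,0,.588,.0615)}
A=np.array(list(M.values()));P=A[:,:2]/1000;Q=A[:,2:]
def f(v,):
    c,n=np.cos(v[2]),np.sin(v[2]); return (P@np.array([[c,n],[-n,c]])+v[:2]-Q).ravel()
r=least_squares(f,[.588,.06,-.3]);print(r.x,np.degrees(r.x[2]),(1e3*r.fun.reshape(-1,2)).round(1))
E
python3 b.py
```

```text
[ 0.58501623  0.06136205 -0.28400705] -16.272405074197263 [[ 3.  -2.5]
 [-0.8 -4.2]
 [-4.2  2.6]
 [ 0.5  3.1]
 [ 4.4  1.2]
 [-3.  -0.1]]
```

View pics/crop1.png

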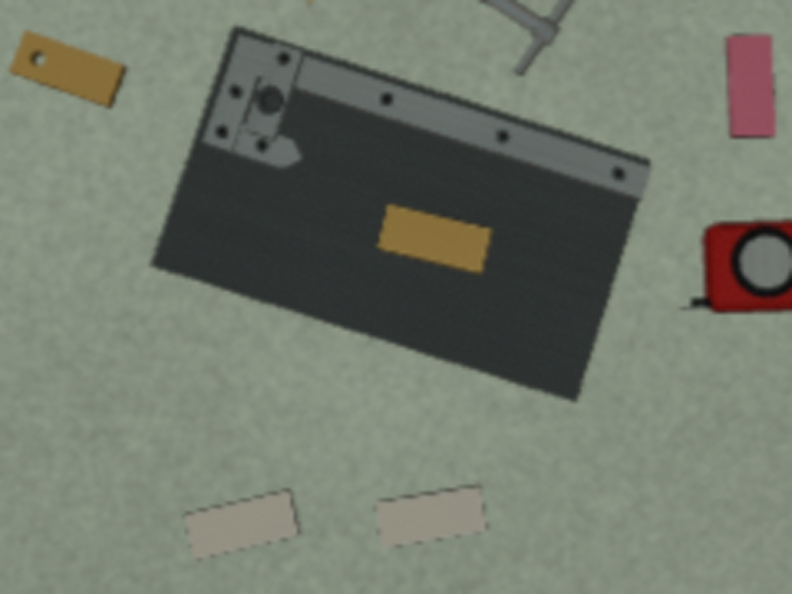

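Lookalikes in the full top image: the plain brass bar on the plate is at (239,196). The brass link with a hole is at (131,146), the white bars are at (237,281) and (185,286), and the pink bar is at (337,151). I choose (239,196): it is plain brass and lies on the dark plate, and the crop confirms this.

```bash
cat > b.py <<'E'
from h import *
import sys
from scipy.optimize import least_squares
s=snapshot('top')
C=np.array([(236,27),(650,160),(576,401),(152,266),(300,87),(640,197)])/3.3+[110,125]-.35
J=np.array([(70,145,16),(70,-150,16),(-100,-150,16),(-100,145,16)])/1000.
def jw(v,p):
    p=np.atleast_2d(p);c,n=np.cos(v[2]),np.sin(v[2]); return np.c_[p[:,:2]@np.array([[c,n],[-n,c]])+v[:2],p[:,2]]
r=least_squares(lambda v:(proj(s,jw(v,J))-C[:4]).ravel(),[.585,.061,-.28])
v=r.x;print('jig',v,np.degrees(v[2]),r.fun.round(1))
np.save('jig.npy',v)
def wj(v,P): c,n=np.cos(v[2]),np.sin(v[2]); return (np.atleast_2d(P)[:,:2]-v[:2])@np.array([[c,-n],[n,c]])
print('fence edge jig',wj(v,[at_z(s,p,.030) for p in C[4:]]).round(4))
hsv=cv2.cvtColor(s['img'],cv2.COLOR_RGB2HSV)
m=((hsv[...,0]>10)&(hsv[...,0]<28)&(hsv[...,1]>100)).astype(np.uint8)
n,l,st,ce=cv2.connectedComponentsWithStats(m)
for i in range(1,n):
    if st[i,4]>100:
        c=cv2.findContours((l==i).astype(np.uint8),0,cv2.CHAIN_APPROX_NONE)[0][0][:,0]
        w=np.array([at_z(s,p,.026 if abs(ce[i][0]-200)<60 else .01) for p in c])
        rc=cv2.minAreaRect((wj(v,w)*1000).astype(np.float32)); print(ce[i].round(1),'jig mm',np.round(rc[0],1),np.round(rc[1],1),rc[2])
E
python3 b.py
```

```text
jig [ 0.58111118  0.06323002 -0.31277368] -17.920612059024524 [-0.8 -0.7  1.  -0.1  0.6  0.6 -0.7  0.1]
fence edge jig [[ 0.0413  0.0869]
 [ 0.0408 -0.1474]]
[130.2 145.5] jig mm [  8.4 241.4] [70.8 29.1] 88.11775207519531
[241.2 196.9] jig mm [-26.6 -27.2] [30.5 70.2] 3.760540008544922
```

Request:
drive_tool --deltas "-1 -0.8 0 0 0 -0.034 0; -1 -0.8 0 0 0 -0.034 0; -1 -0.8 0 0 0 -0.034 0; -1 -0.8 0 0 0 -0.034 0"

```text
time: 1.6
tool_pos: [0.263, 0.4009, 0.2059]
ee_rot: [3.141, 0.001, 2.825]
wrist_force: [0.5, 0.0, -0.6]
width: 0.0655
finger_force: 0.0
```

Request:
drive_tool --deltas "-1 -0.8 0 0 0 0 0; -1 -0.8 0 0 0 0 0; -1 -0.8 0 0 0 0 0; -1 -0.8 0 0 0 0 0"

```text
time: 2.0
tool_pos: [0.3334, 0.295, 0.2057]
ee_rot: [3.141, 0.001, 2.825]
wrist_force: [-0.2, 0.4, 0.2]
width: 0.0332
finger_force: 0.0
```

Request:
drive_tool --deltas "-1 -0.8 0.2 0 0 0 0; -1 -0.8 0.2 0 0 0 0; -1 -0.8 0.2 0 0 0 0; -1 -0.8 0.2 0 0 0 0"

```text
time: 2.4
tool_pos: [0.4035, 0.1886, 0.1845]
ee_rot: [-3.141, -0.001, 2.826]
wrist_force: [-0.2, 0.2, -0.6]
width: 0.0019
finger_force: 0.0
```

Request:
drive_tool --deltas "-1 -0.8 0.4 0 0 0 0; -1 -0.8 0.4 0 0 0 0; -1 -0.8 0.4 0 0 0 0; -1 -0.8 0.4 0 0 0 0; -1 -0.8 0.4 0 0 0 0"

```text
time: 2.9
tool_pos: [0.4731, 0.0843, 0.1453]
ee_rot: [3.14, -0.002, 2.83]
wrist_force: [-0.4, 0.5, 0.4]
width: 0.0006
finger_force: 0.0
```

Request:
drive_tool --deltas "-0.38 -0.14 0.95 0 0 0 0; -0.38 -0.14 0.95 0 0 0 0; -0.38 -0.14 0.95 0 0 0 0; -0.38 -0.14 0.95 0 0 0 0"

```text
time: 3.3
tool_pos: [0.5041, 0.0595, 0.0502]
ee_rot: [3.141, -0.003, 2.831]
wrist_force: [0.0, 1.1, -0.3]
width: 0.0006
finger_force: 0.0
```

```bash
cat > c.py <<'E'
from b import *
o=robot.get_obs();print('time',o['time'],'tcp jig mm',(wj(v,o['tool_pos'])*1000).round(1),o['tool_pos'][2],np.degrees(o['ee_rot'][2]).round(2),'want',180+np.degrees(v[2]))
if len(sys.argv)>1:
    a=snapshot('side')['img'][150:280,170:300]; t=s['img'][130:260,160:290]
    save(cv2.resize(np.hstack([t,a]),(800,400),interpolation=cv2.INTER_CUBIC),sys.argv[1])
E
python3 c.py close1
```

```text
jig [ 0.58111118  0.06323002 -0.31277368] -17.920612059024524 [-0.8 -0.7  1.  -0.1  0.6  0.6 -0.7  0.1]
fence edge jig [[ 0.0413  0.0869]
 [ 0.0408 -0.1474]]
[130.3 145.6] jig mm [  8.4 241.2] [70.4 29.1] 88.11775207519531
time 3.35 tcp jig mm [[-70.8 -26.9]] 0.05210866438119573 162.21 want 162.07938794097547
```

View pics/close1.png

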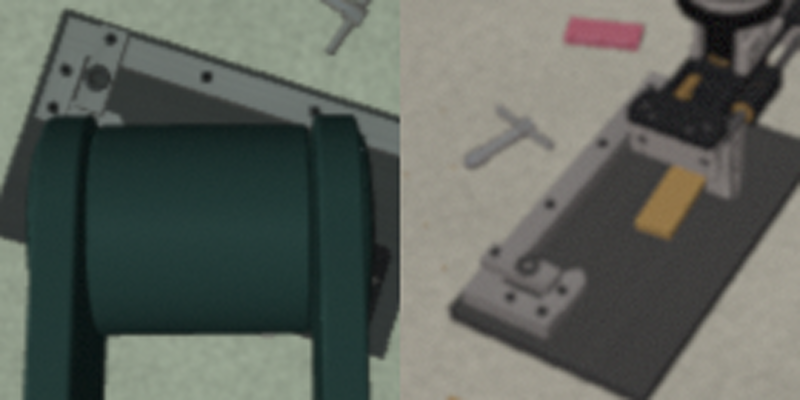

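Blank visible in the side crop at about (670,200). The fingertips are on its robot side, clear of it, and the link, key and pink bar haven't moved. Now I descend, then push towards the fence.

Request:
drive_tool --deltas "0 0 0.29 0 0 0 0; 0 0 0.29 0 0 0 0; -0.08 0 0.29 0 0 0 0; -0.16 0 0.29 0 0 0 0; -0.2 0 0.29 0 0 0 0"

```text
time: 3.9
tool_pos: [0.526, 0.0514, 0.0235]
ee_rot: [3.14, 0.003, 2.829]
wrist_force: [-2.2, 0.8, 3.3]
width: 0.0008
finger_force: 1.7
```

Request:
drive_tool --deltas "-0.04 0 0 0 0 0 0; -0.08 0 0 0 0 0 0; -0.12 0 0 0 0 0 0; -0.16 0 0 0 0 0 0; -0.2 0 0 0 0 0 0"

```text
time: 4.4
tool_pos: [0.5433, 0.0452, 0.0214]
ee_rot: [-3.142, -0.0, 2.829]
wrist_force: [-2.0, 1.2, 2.0]
width: 0.0004
finger_force: 1.4
```

```bash
cat > d.py <<'E'
from h import *
import sys
v=np.load('jig.npy')
def wj(v,P): c,n=np.cos(v[2]),np.sin(v[2]); return (np.atleast_2d(P)[:,:2]-v[:2])@np.array([[c,-n],[n,c]])
s=snapshot('side')
hsv=cv2.cvtColor(s['img'],cv2.COLOR_RGB2HSV)
m=((hsv[...,0]>10)&(hsv[...,0]<28)&(hsv[...,1]>90)).astype(np.uint8)
n,l,st,ce=cv2.connectedComponentsWithStats(m)
for i in range(1,n):
    if st[i,4]>60:
        c=cv2.findContours((l==i).astype(np.uint8),0,2)[0][0][:,0]
        w=np.array([at_z(s,p,.026) for p in c]); j=wj(v,w)*1000
        q=cv2.approxPolyDP(j.astype(np.float32),5,True)[:,0]; print(ce[i].round(),st[i,4],'top corners jig',q.round(0).tolist())
        r=cv2.minAreaRect(j.astype(np.float32)); print(np.round(r[0],1),np.round(r[1],1),round(r[2],1))
o=robot.get_obs();print('time',o['time'],'tcp jig mm',(wj(v,o['tool_pos'])*1000).round(1),o['tool_pos'][2].round(4),np.degrees(o['ee_rot'][2]).round(2),o['wrist_force'].round(1))
if len(sys.argv)>1: save(cv2.resize(s['img'][150:280,160:330],(784,600),interpolation=cv2.INTER_CUBIC),sys.argv[1])
E
python3 d.py close2
```

```text
[113.  82.] 37584 top corners jig [[342.0, 431.0], [648.0, -510.0], [679.0, -581.0], [672.0, -603.0], [664.0, -598.0], [593.0, -627.0], [586.0, -622.0], [580.0, -634.0], [683.0, -946.0], [623.0, -977.0], [614.0, -970.0], [505.0, -1016.0], [497.0, -1009.0], [457.0, -1030.0], [448.0, -1023.0], [449.0, -1034.0], [441.0, -1027.0], [397.0, -1050.0], [389.0, -1043.0], [342.0, -1068.0], [334.0, -1061.0], [287.0, -1086.0], [280.0, -1079.0], [236.0, -1101.0], [229.0, -1094.0], [179.0, -1120.0], [172.0, -1113.0], [144.0, -1128.0], [79.0, -1020.0], [66.0, -1076.0], [52.0, -1083.0], [-24.0, -1325.0], [-31.0, -1329.0], [-24.0, -1384.0], [-28.0, -1433.0], [-50.0, -1445.0], [-51.0, -1458.0], [-74.0, -1469.0], [-75.0, -1482.0], [-94.0, -1492.0], [-147.0, -1634.0], [-73.0, -1596.0], [-72.0, -1583.0], [19.0, -1536.0], [19.0, -1523.0], [27.0, -1532.0], [31.0, -1517.0], [38.0, -1526.0], [39.0, -1513.0], [47.0, -1509.0], [58.0, -1516.0], [59.0, -1503.0], [70.0, -1497.0], [78.0, -1506.0], [78.0, -1493.0], [189.0, -1436.0], [189.0, -1423.0], [208.0, -1453.0], [1695.0, -674.0]]
[ 861.8 -782.5] [2122.6 1571.4] 76.7
[247. 216.] 173 top corners jig [[11.0, -28.0], [10.0, 7.0], [-21.0, 13.0], [-19.0, -21.0], [-8.0, -30.0]]
[-5.4 -8.5] [34.4 44.3] 0.4
[182. 294.] 410 top corners jig [[12.0, 218.0], [17.0, 284.0], [-7.0, 287.0], [-14.0, 225.0], [-9.0, 219.0]]
[  2.5 252.9] [69.5 30.7] 88.3
time 4.45 tcp jig mm [[-29.5 -28.8]] 0.0214 162.09 [-0.7 -0.5  0.7]
```

View pics/close2.png

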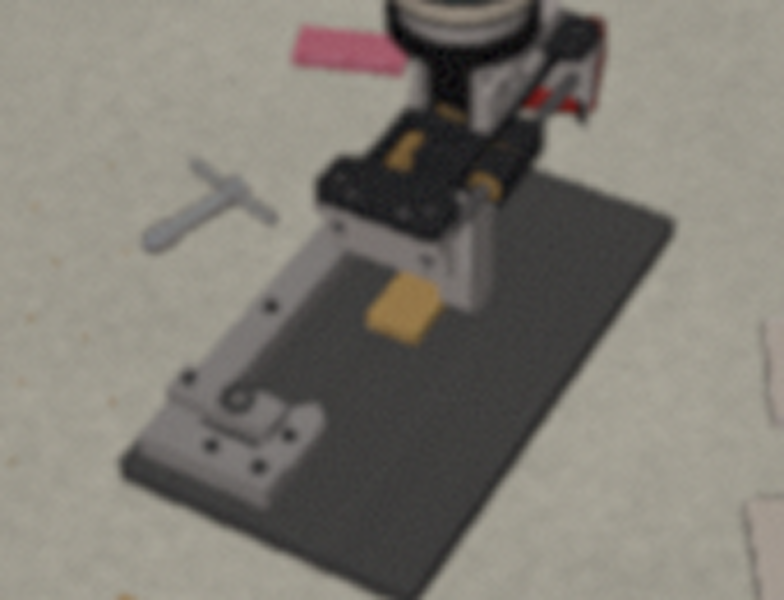

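The blank is being pushed squarely: its visible end is at crop (405,310), with its edge at jig x≈-21 as expected. Continuing to the fence.

Request:
drive_tool --deltas "-0.05 0 0 0 0 0 0; -0.1 0 0 0 0 0 0; -0.15 0 0 0 0 0 0; -0.2 0 0 0 0 0 0; -0.25 0 0 0 0 0 0"

```text
time: 4.95
tool_pos: [0.5675, 0.0373, 0.0213]
ee_rot: [-3.142, 0.0, 2.829]
wrist_force: [-1.0, -0.1, -0.4]
width: 0.0005
finger_force: 0.6
```

Request:
drive_tool --deltas "-0.02 0 0 0 0 0 0; -0.04 0 0 0 0 0 0; -0.06 0 0 0 0 0 0; -0.07 0 0 0 0 0 0; -0.07 0 0 0 0 0 0"

```text
time: 5.45
tool_pos: [0.5738, 0.0354, 0.0215]
ee_rot: [3.141, 0.0, 2.829]
wrist_force: [-0.1, 0.1, 1.1]
width: 0.0004
finger_force: 0.2
```

```bash
sed -i 's/st\[i,4\]>60/60<st[i,4]<2000/' d.py; python3 d.py close3
```

```text
[236. 212.] 161 top corners jig [[42.0, -27.0], [41.0, 8.0], [11.0, 11.0], [12.0, -20.0], [23.0, -30.0]]
[26.2 -8.2] [32.9 44.1] 1.4
[182. 294.] 408 top corners jig [[12.0, 218.0], [17.0, 284.0], [-7.0, 287.0], [-12.0, 223.0]]
[  2.7 252.9] [69.5 30.4] 88.4
time 5.5 tcp jig mm [[  1.6 -28.7]] 0.0215 162.1 [-0.1 -0.3  0.3]
```

View pics/close3.png

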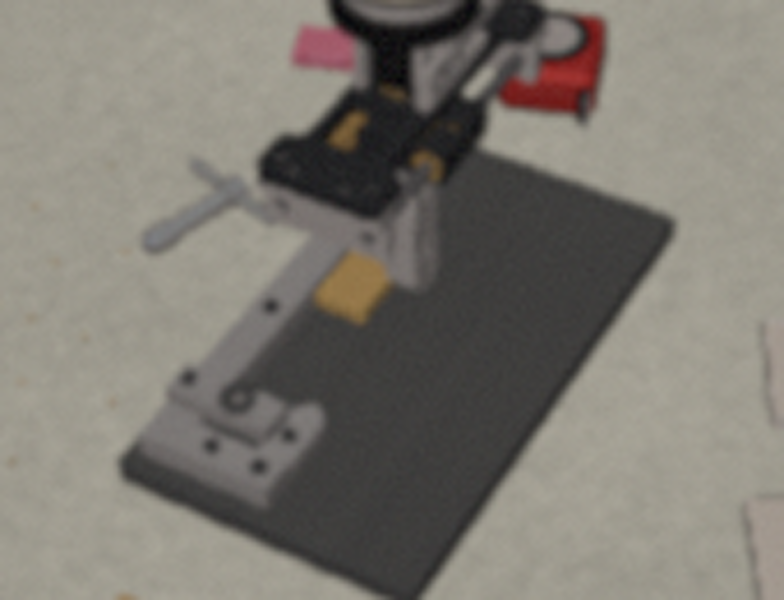

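The blank is nearly at the fence at crop (350,285). No contact force yet, so I close in by small steps.

Request:
drive_tool --deltas "-0.01 0 0 0 0 0 0; -0.02 0 0 0 0 0 0; -0.02 0 0 0 0 0 0"

```text
time: 5.8
tool_pos: [0.574, 0.0354, 0.0215]
ee_rot: [-3.141, -0.004, 2.829]
wrist_force: [-4.4, 1.9, 3.6]
width: 0.0005
finger_force: 2.8
```

Request:
drive_tool --deltas "-0.01 0 0 0 0 0 0; -0.02 0 0 0 0 0 0; -0.02 0 0 0 0 0 0"

```text
time: 6.1
tool_pos: [0.5741, 0.0354, 0.0215]
ee_rot: [-3.141, -0.008, 2.83]
wrist_force: [-10.6, 2.8, 6.5]
width: 0.0005
finger_force: 5.0
```

Contact with the fence at about 11 N, at the tool x I expected. Now I back off, check it is flat and go round to the rear end.

Request:
drive_tool --deltas "0.05 0 0 0 0 0 0; 0.15 0 0 0 0 0 0; 0.3 0 0 0 0 0 0; 0.3 -0.3 0 0 0 0 0; 0.3 -0.62 0 0 0 0 0"

```text
time: 6.6
tool_pos: [0.5297, -0.0154, 0.0217]
ee_rot: [3.141, 0.002, 2.832]
wrist_force: [-0.0, -0.1, 0.5]
width: 0.0004
finger_force: 0.0
```

```bash
python3 d.py close4
```

```text
[240. 208.] 297 top corners jig [[42.0, -61.0], [43.0, 5.0], [35.0, 13.0], [15.0, 13.0], [10.0, -57.0], [14.0, -63.0]]
[ 26.5 -25.8] [33.6 78.1] 0.3
[182. 294.] 409 top corners jig [[12.0, 218.0], [17.0, 284.0], [-7.0, 287.0], [-12.0, 223.0]]
[  2.5 252.9] [69.4 30.7] 88.6
time 6.65 tcp jig mm [[-24.6 -95.6]] 0.0216 162.05 [-0.8 -1.8  0.1]
```

View pics/close4.png

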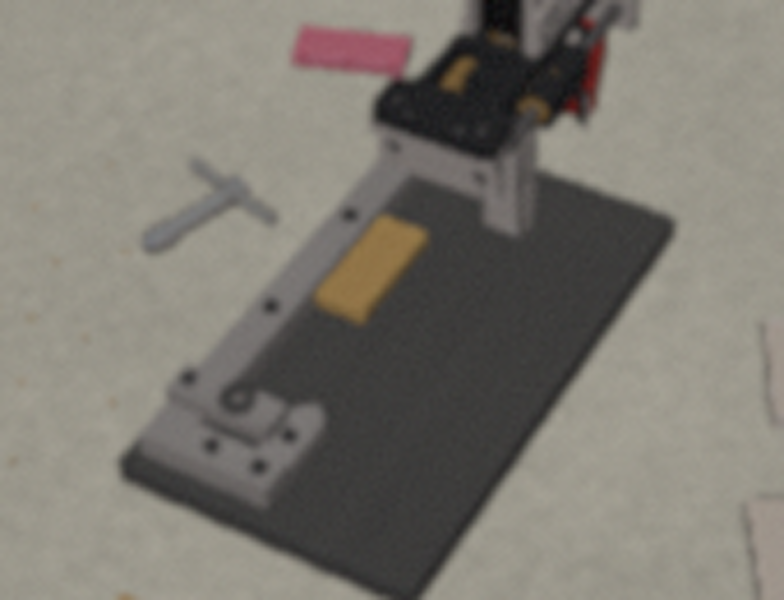

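The blank lies flat on the fence, with its long edge at x≈42 along its full length and its ends at y≈-62 and 8. Next I go behind its end.

Request:
drive_tool --deltas "-0.2 0 0 0 0 0 0; -0.46 0 0 0 0 0 0; -0.46 0 0 0 0 0 0; -0.46 0.06 0 0 0 0 0; -0.46 0.06 0 0 0 0 0"

```text
time: 7.15
tool_pos: [0.5747, -0.0229, 0.0213]
ee_rot: [3.141, -0.001, 2.83]
wrist_force: [0.4, -0.5, -0.3]
width: 0.0003
finger_force: 0.0
```

```bash
python3 d.py
```

```text
[421.  63.] 234 top corners jig [[-193.0, -1059.0], [-144.0, -981.0], [-127.0, -938.0], [-122.0, -944.0], [-116.0, -916.0], [-206.0, -963.0]]
[-176.3 -974.5] [162.7  62.5] 59.4
[240. 208.] 296 top corners jig [[35.0, -64.0], [42.0, -61.0], [43.0, 5.0], [35.0, 13.0], [15.0, 13.0], [10.0, -57.0]]
[ 26.3 -25.8] [33.2 78.1] 0.3
[182. 294.] 411 top corners jig [[12.0, 218.0], [17.0, 284.0], [-7.0, 287.0], [-14.0, 225.0], [-9.0, 219.0]]
[  2.5 252.9] [69.5 30.6] 88.3
time 7.2 tcp jig mm [[ 20.4 -84.1]] 0.0213 162.17 [-0.3 -0.2  0.5]
```

Request:
drive_tool --deltas "0 0.06 0 0 0 0 0; 0 0.1 0 0 0 0 0; 0 0.15 0 0 0 0 0; -0.005 0.2 0 0 0 0 0; -0.01 0.25 0 0 0 0 0"

```text
time: 7.7
tool_pos: [0.5827, -0.0013, 0.0214]
ee_rot: [-3.138, -0.003, 2.829]
wrist_force: [-5.0, -4.3, 4.0]
width: 0.0007
finger_force: 3.4
```

Request:
drive_tool --deltas "0 0.05 0 0 0 0 0; 0 0.1 0 0 0 0 0; 0 0.15 0 0 0 0 0; -0.005 0.2 0 0 0 0 0; -0.01 0.25 0 0 0 0 0"

```text
time: 8.2
tool_pos: [0.59, 0.021, 0.0213]
ee_rot: [-3.135, -0.005, 2.829]
wrist_force: [-8.0, -6.8, 5.9]
width: 0.0004
finger_force: 5.3
```

```bash
python3 d.py close5
```

```text
[425.  65.] 96 top corners jig [[-201.0, -1011.0], [-178.0, -990.0], [-147.0, -932.0], [-206.0, -963.0]]
[-184.8 -965.2] [95.6 38.3] 59.1
[233. 216.] 303 top corners jig [[38.0, -30.0], [42.0, 39.0], [10.0, 44.0], [10.0, -21.0], [15.0, -30.0]]
[26.4  7.5] [75.2 33.5] 89.8
[182. 294.] 409 top corners jig [[12.0, 218.0], [17.0, 284.0], [-7.0, 287.0], [-14.0, 225.0], [-9.0, 219.0]]
[  2.5 252.9] [69.5 30.6] 88.3
time 8.25 tcp jig mm [[ 21.5 -36.7]] 0.0213 162.12 [-8.1 -5.   5.2]
```

View pics/close5.png

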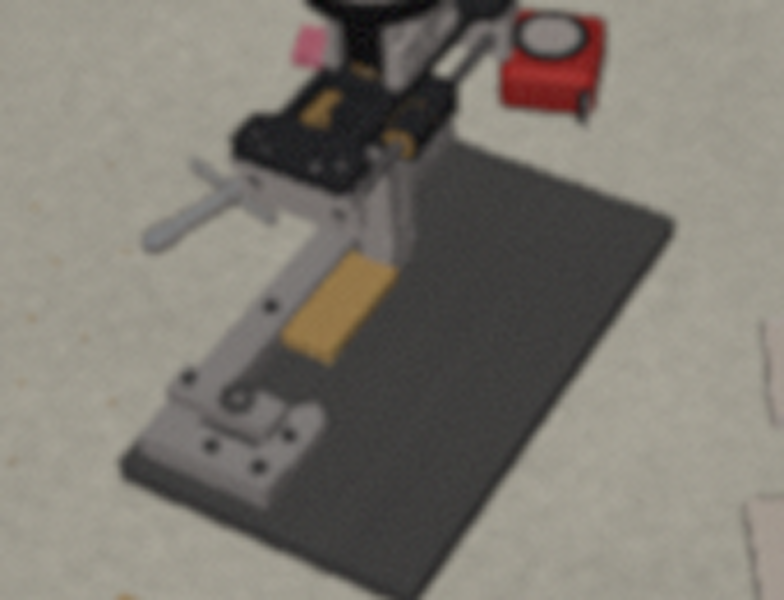

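The blank stays flat on the fence, at crop (340,305). The side force is about 6 N towards the fence, so no more drift is needed.

Request:
drive_tool --deltas "0 0.05 0 0 0 0 0; 0 0.1 0 0 0 0 0; 0 0.15 0 0 0 0 0; 0 0.2 0 0 0 0 0; 0 0.25 0 0 0 0 0"

```text
time: 8.75
tool_pos: [0.5977, 0.0448, 0.0213]
ee_rot: [-3.135, -0.005, 2.829]
wrist_force: [-7.3, -6.1, 4.8]
width: 0.0004
finger_force: 4.7
```

Request:
drive_tool --deltas "0 0.05 0 0 0 0 0; 0 0.1 0 0 0 0 0; 0 0.15 0 0 0 0 0; 0 0.2 0 0 0 0 0; 0 0.25 0 0 0 0 0"

```text
time: 9.25
tool_pos: [0.6055, 0.0686, 0.0213]
ee_rot: [-3.135, -0.005, 2.829]
wrist_force: [-6.9, -5.8, 6.5]
width: 0.0006
finger_force: 4.7
```

```bash
python3 d.py close6
```

```text
[224. 227.] 256 top corners jig [[40.0, 19.0], [42.0, 73.0], [14.0, 79.0], [10.0, 26.0]]
[26.7 49. ] [59.6 33.6] 89.3
[182. 294.] 410 top corners jig [[12.0, 218.0], [17.0, 284.0], [-7.0, 287.0], [-12.0, 223.0]]
[  2.5 252.9] [69.4 30.7] 88.6
time 9.3 tcp jig mm [[21.5 13.6]] 0.0214 162.11 [-6.5 -5.8  4.3]
```

View pics/close6.png

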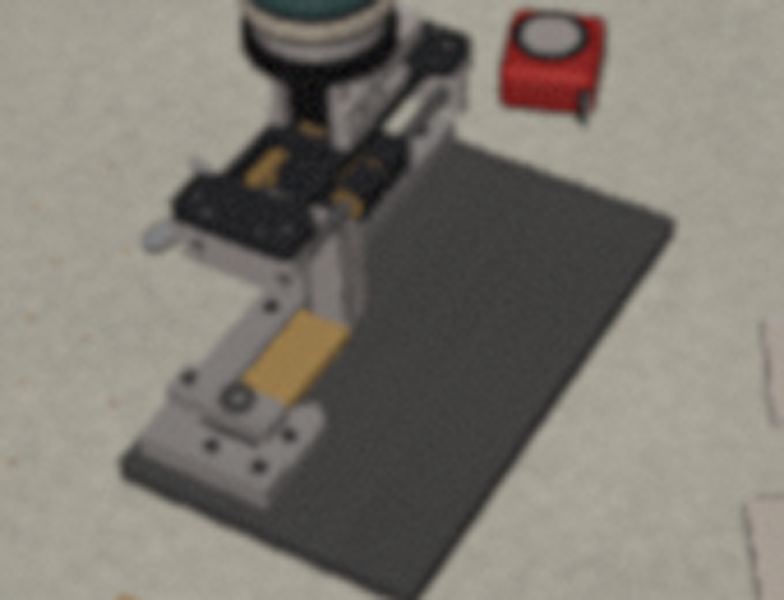

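The blank is entering the pocket flat on the fence, its rear end at crop (325,318). About 20 mm is left.

Request:
drive_tool --deltas "0 0.04 0 0 0 0 0; 0 0.08 0 0 0 0 0; 0 0.11 0 0 0 0 0; 0 0.13 0 0 0 0 0; 0 0.15 0 0 0 0 0"

```text
time: 9.8
tool_pos: [0.6102, 0.0829, 0.0214]
ee_rot: [-3.136, -0.005, 2.829]
wrist_force: [-7.3, -5.5, 5.3]
width: 0.0002
finger_force: 4.6
```

Request:
drive_tool --deltas "0 0.01 0 0 0 0 0; 0 0.02 0 0 0 0 0; 0 0.03 0 0 0 0 0; 0 0.04 0 0 0 0 0; 0 0.05 0 0 0 0 0"

```text
time: 10.3
tool_pos: [0.6117, 0.0875, 0.0214]
ee_rot: [-3.136, -0.005, 2.829]
wrist_force: [-7.2, -5.8, 4.9]
width: 0.0007
finger_force: 4.6
```

```bash
python3 d.py
```

```text
[222. 230.] 169 top corners jig [[42.0, 39.0], [39.0, 78.0], [12.0, 78.0], [12.0, 42.0]]
[26.7 59.2] [39.4 33.4] 88.0
[182. 294.] 410 top corners jig [[12.0, 218.0], [17.0, 284.0], [-7.0, 287.0], [-14.0, 225.0], [-9.0, 219.0]]
[  2.5 252.9] [69.5 30.6] 88.3
time 10.35 tcp jig mm [[21.6 32.7]] 0.0213 162.09 [-6.5 -6.1  5.3]
```

Force is unchanged, so it isn't on the stop yet. I press on by 1 mm steps.

Request:
drive_tool --deltas "0 0.01 0 0 0 0 0; 0 0.02 0 0 0 0 0; 0 0.03 0 0 0 0 0; 0 0.03 0 0 0 0 0"

```text
time: 10.75
tool_pos: [0.6127, 0.0906, 0.0214]
ee_rot: [-3.136, -0.005, 2.829]
wrist_force: [-8.0, -5.6, 5.3]
width: 0.0002
finger_force: 4.4
```

Request:
drive_tool --deltas "0 0.01 0 0 0 0 0; 0 0.02 0 0 0 0 0; 0 0.03 0 0 0 0 0; 0 0.03 0 0 0 0 0"

```text
time: 11.15
tool_pos: [0.6136, 0.0935, 0.0214]
ee_rot: [-3.136, -0.005, 2.829]
wrist_force: [-6.4, -5.1, 4.9]
width: 0.0007
finger_force: 4.4
```

Request:
drive_tool --deltas "0 0.01 0 0 0 0 0; 0 0.02 0 0 0 0 0; 0 0.03 0 0 0 0 0; 0 0.03 0 0 0 0 0"

```text
time: 11.55
tool_pos: [0.6139, 0.0943, 0.0214]
ee_rot: [-3.132, -0.005, 2.829]
wrist_force: [-8.7, -9.3, 6.5]
width: 0.0002
finger_force: 6.5
```

```bash
python3 d.py close7
```

```text
[221. 231.] 141 top corners jig [[42.0, 47.0], [39.0, 78.0], [14.0, 79.0], [14.0, 47.0]]
[26.8 62.5] [32.7 33.4] 88.2
[182. 294.] 408 top corners jig [[12.0, 218.0], [17.0, 284.0], [-7.0, 287.0], [-14.0, 225.0], [-9.0, 219.0]]
[  2.5 252.9] [69.6 30.4] 88.0
time 11.6 tcp jig mm [[21.6 39.6]] 0.0213 162.06 [ -8.1 -10.3   6.7]
```

View pics/close7.png

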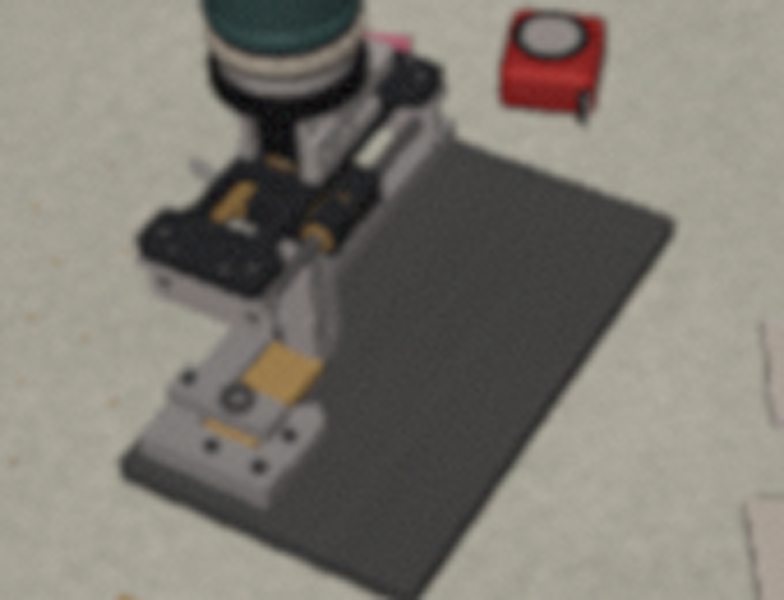

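The front end shows past the bridge arm at crop (232,430), by the stop, and the force is rising. I press 2 mm more to confirm.

Request:
drive_tool --deltas "0 0.01 0 0 0 0 0; 0 0.02 0 0 0 0 0; 0 0.02 0 0 0 0 0"

```text
time: 11.9
tool_pos: [0.6139, 0.0944, 0.0213]
ee_rot: [-3.128, -0.006, 2.828]
wrist_force: [-9.3, -13.4, 7.9]
width: 0.0006
finger_force: 8.3
```

Request:
drive_tool --deltas "0 0.01 0 0 0 0 0; 0 0.02 0 0 0 0 0; 0 0.02 0 0 0 0 0"

```text
time: 12.2
tool_pos: [0.6139, 0.0944, 0.0213]
ee_rot: [-3.125, -0.006, 2.828]
wrist_force: [-11.9, -16.3, 9.5]
width: 0.0003
finger_force: 10.1
```

It doesn't move any further: home against the stop. Retracting straight back, then up and clear.

Request:
drive_tool --deltas "0 -0.06 0 0 0 0 0; 0 -0.15 0 0 0 0 0; 0 -0.3 0 0 0 0 0; 0 -0.4 -0.3 0 0 0 0; 0 -0.4 -0.8 0 0 0 0"

```text
time: 12.7
tool_pos: [0.6025, 0.0624, 0.0972]
ee_rot: [-3.138, -0.01, 2.828]
wrist_force: [1.6, -0.3, 1.0]
width: 0.0003
finger_force: 0.0
```

Request:
drive_tool --deltas "0.5 -0.5 -0.5 0 0 0 0; 1 -1 -0.7 0 0 0 0; 1 -1 -0.7 0 0 0 0; 1 -1 -0.7 0 0 0 0; 1 -1 -0.7 0 0 0 0"

```text
time: 13.2
tool_pos: [0.4802, -0.0011, 0.1729]
ee_rot: [3.14, 0.004, 2.828]
wrist_force: [0.4, -0.2, -0.2]
width: 0.0002
finger_force: 0.0
```

Request:
drive_tool --deltas "1 -1 0 0 0 0 0; 1 -1 0 0 0 0 0; 1 -1 0 0 0 0 0; 1 -1 0 0 0 0 0; 1 -1 0 0 0 0 0"

```text
time: 13.7
tool_pos: [0.3549, -0.0649, 0.1709]
ee_rot: [3.141, 0.0, 2.828]
wrist_force: [-0.1, -0.3, 0.3]
width: 0.0003
finger_force: 0.0
```

```bash
cat >> d.py <<'E'
t=snapshot('top')
a=cv2.resize(s['img'][190:280,160:280],(533,400),interpolation=3);b=cv2.resize(t['img'][130:230,170:236],(264,400),interpolation=3)
save(np.hstack([a,b]),'fin')
c=lambda p:(np.array([[np.cos(v[2]),-np.sin(v[2])],[np.sin(v[2]),np.cos(v[2])]])@p+v[:2])
hs=cv2.cvtColor(t['img'],cv2.COLOR_RGB2HSV);mm=((hs[...,0]>10)&(hs[...,0]<28)&(hs[...,1]>90));mm[:,:160]=0;mm[:,300:]=0
ys,xs=np.nonzero(mm);k=(ys>120)&(ys<260);j=np.array([wj(v,at_z(t,p,.026))[0] for p in np.c_[xs,ys][k]])*1000
print('top brass jig x,y range',j.min(0).round(1),j.max(0).round(1))
E
python3 d.py
```

```text
[408.  53.] 1121 top corners jig [[16.0, -1132.0], [-9.0, -1018.0], [-29.0, -956.0], [-44.0, -946.0], [-43.0, -937.0], [-44.0, -946.0], [-52.0, -933.0], [-38.0, -952.0], [-39.0, -961.0], [-51.0, -959.0], [-46.0, -965.0], [-50.0, -976.0], [-70.0, -969.0], [-71.0, -978.0], [-79.0, -965.0], [-80.0, -974.0], [-91.0, -962.0], [-97.0, -966.0], [-108.0, -954.0], [-116.0, -916.0], [-206.0, -963.0], [-191.0, -1095.0]]
[  -98.4 -1031.8] [200.8 234.8] 7.8
[221. 230.] 150 top corners jig [[42.0, 47.0], [39.0, 78.0], [12.0, 78.0], [14.0, 47.0]]
[26.6 61.6] [34.3 33.1] 89.7
[182. 294.] 409 top corners jig [[12.0, 218.0], [19.0, 283.0], [-7.0, 287.0], [-14.0, 225.0], [-9.0, 219.0]]
[  2.6 252.9] [69.6 30.4] 88.0
time 13.75 tcp jig mm [[-175.5 -191.1]] 0.171 162.12 [0.5 0.3 0.4]
top brass jig x,y range [ 9.3 44.9] [ 40.1 114.8]
```

View pics/fin.png

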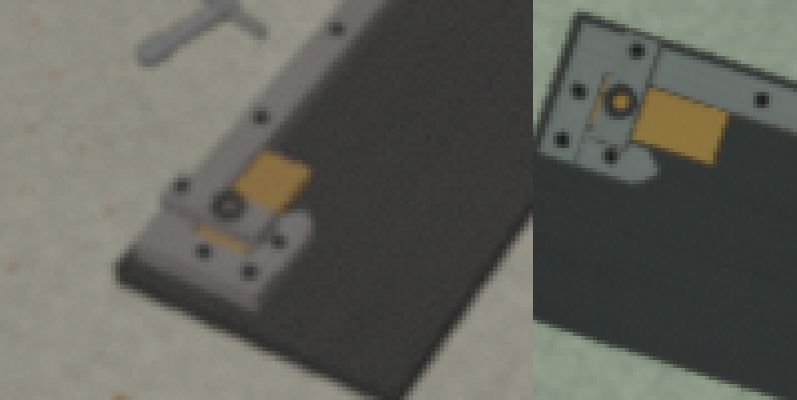

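The top view shows brass over x 9–40 and y 45–115 mm, so the blank is home: flat on the fence, its end on the stop and showing through the bush at (620,100). The tool is clear.

```bash
python3 -c "
from bench import robot
print(robot.close_job())"
```

```text
the job is handed in; nothing more can be done
None
```

The brass blank is fully home in the corner pocket, flat on the fence and against the end stop, only ever pushed; the arm touched nothing else, and I handed the job in at about 14 s (no verdict was returned).

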